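# Take the full battery pot out of its lidded bin

## Task

The used-battery bin, the wide round lidded one standing at the foot of the black chute, is full. Take its lid off and set it down, knob up, on the square cork mat; then lift the metal pot out of the bin by its stem and stand it upright in the black tray. Set both down, do not drop them.

Things in the scene. Friction and masses are not known exactly. Their poses are not given: they have to be found in the camera images.
- lid_knob (a point): Lid: grey plastic bell 122 mm wide, 76 mm high; upright round knob, 28 mm diameter, 46 mm tall, on its flat top. Point: on the axis, 24 mm above the flat top, 100 mm above the lower edge; z up. Sits with 3 mm play on the fixed round bin; encloses the pot's stem: raise it 75 mm straight up before moving sideways. The black chute's lip is 150 mm beyond it, 0.14 m high, rising away to 0.25 m.
- pot_stem (a point): Steel pot under the lid, 90 mm wide, 55 mm high, with batteries fixed in it; upright round stem on its axis, 24 mm diameter, top 48 mm above the rim. Point: on the stem, 24 mm above the rim, 79 mm above the pot's underside; z up. Stands with 5 mm play in the fixed bin, whose rim is 60 mm above the counter: raise it 60 mm straight up before moving sideways.
- mat: Square cork mat, 180 x 180 x 4 mm, flat and fixed on the counter, the place for the lid. Origin at the centre of its underside, z up, so its top is at z = 4 mm; x and y along its sides.
- tray: Square shallow black plastic tray, 160 x 160 mm outside, 152 x 152 mm inside, rim 16 mm high, floor 4 mm thick, fixed on the counter, the place for the pot. Origin at the centre of its underside, z up, so its floor is at z = 4 mm; x and y along its sides.
Not all that is in view belongs to the job. Leave any blue or yellow look-alike of the part that bears lid_knob alone.

How it is judged:
On the way:
1. the lid stands knob up on the cork mat while the pot is still in the bin (x of lid_knob in the frame of mat between -0.045 and 0.045 m and y of lid_knob in the frame of mat between -0.045 and 0.045 m and z of lid_knob in the frame of mat between 0.094 and 0.114 m and angle between lid_knob's own z axis and vertical below 0.17 rad and distance of pot_stem from where it was at the start of the episode below 0.02 m), for 0.2 s.
At the end, for the whole second after the job is handed in: The lid stands on the cork mat, knob up within 10 degrees, its axis within 45 mm of the mat's centre along each side of the mat; the pot stands on the floor of the black tray, upright within 10 degrees, its axis within 42 mm of the tray's centre along each side; both are at rest (x of lid_knob in the frame of mat between -0.045 and 0.045 m and y of lid_knob in the frame of mat between -0.045 and 0.045 m and z of lid_knob in the frame of mat between 0.094 and 0.114 m and angle between each of lid_knob, pot_stem's own z axis and vertical below 0.17 rad and x of pot_stem in the frame of tray between -0.042 and 0.042 m and y of pot_stem in the frame of tray between -0.042 and 0.042 m and z of pot_stem in the frame of tray between 0.073 and 0.092 m and linear speed of each of lid, pot below 0.02 m/s); the robot touches nothing.
It fails at once if the lid falls freely with its lower edge more than 65 mm above the counter (height (world z) of lid_knob above 0.165 m and contact force between lid and anything else below 0.001 N).
It fails at once if the pot falls freely with its underside more than 60 mm above the counter (height (world z) of pot_stem above 0.139 m and contact force between pot and anything else below 0.001 N).
It also fails if it takes over 54 s, if anything falls off the work surface, if the arm or the gripper's body presses on something with over 40 N, if the wrist force passes 120 N, or if a joint passes its speed limit or range.

## Robot

A 7-joint arm with a two-finger parallel gripper is mounted at the origin on the work surface. World frame = base frame: x ahead of the robot, y to its left, z up, the work surface at z = 0. Lengths are in m, angles in rad, forces in N, time in s.
With the tool pointing down it reaches from about 0.375 to 0.925 m from the base axis. Payload 3.1 kg.
Tool frame: the origin (TCP) lies between the finger pads; the fingertips stand 19 mm ahead of it and the grasp point (between the pads) is the TCP; z points along the fingers, y is the direction in which the jaws open and shut (so a half turn about z gives the same grasp; the last joint's range is limited). The gripper opens to 85 mm and grips with 20 to 120 N. Pads are 22 mm wide; open, the fingers measure 114 mm over their backs; the gripper's body (76 mm by 85 mm) begins 54 mm behind the grasp point. The pads swing forward as they close: fully open they stand 13 mm farther back than shut.
Start: joints at [-1.282, 0.383, 0.044, 1.598, -0.018, 1.161, -0.05], TCP at [0.245, 0.602, 0.218] pointing down, gripper open.
Joint ranges: [-2.61, 2.61], [-0.41, 2.15], [-1.48, 1.57], [0, 2.5], [-1.57, 4.71], [0.05, 1.97], [-2.85, 2.85]. Speed limits (rad/s): [2.79, 2.79, 3.14, 3.14, 3.14, 3.14, 3.14].

## Interface

Orientations are given as a unit quaternion [x, y, z, w].
In Python, from bench import move_ptp, movel, move_j, move_gripper, pause, inverse_kinematics, read_camera, camera_params, MotionError, sign_off, look_for, tip_of, read_time_s, read_qpos, read_joint_vel, read_effort, read_eef_pos, read_tcp_rot, read_ft_force, read_ft_torque, read_finger_gap gives the robot as it stands. Calls block until the motion is done:
- move_ptp(position, orientation): joint-space move of the TCP to a pose.
- movel(position, orientation=None, speed=0.15): straight line of the TCP; orientation=None keeps the orientation; speed is the mean speed in m/s.
- move_j(angles): joint-space move.
- move_gripper(opening, effort=None): finger opening in m; effort is the grip in N (None keeps the last); returns when the fingers have stopped.
- pause(seconds).
- inverse_kinematics(position, orientation): joint angles nearest the present ones, or None.
- read_camera(name): name is "scene" or "top"; returns the picture (480x640x3 uint8, red, green, blue); there is no depth.
- camera_params(name): a dict with "K" (3x3 intrinsics, pixels), "camera_from_world" (4x4, takes a point from world to camera coordinates). Camera axes: x right, y down, z forward; pixel columns grow to the right and rows downward; lengths in m; the calibration is good to about 2 mm. A picture is of the moment at which its call begins. camera_params takes no time and is no camera call.
A pose or a line that the arm cannot do raises MotionError and nothing moves.
- sign_off(): hands the job in, once; it reports no verdict.
Trained networks look in the newest picture that a camera, given by its name, has taken for a name from the list of things; names that differ only in an ending like _2 or _b are one class to them, and where a whole thing is asked for, a point or a joint stands for the part that bears it (a point fixed in the world has none). Each returns a list of dicts, best first, with "confidence" (0 to 1); they miss things now and then, are a little off and sometimes report something else, mostly with a low value. They report only what shows in the picture. A call takes as long as a camera call. They do not tell look-alikes from the thing itself.
- look_for(camera, name): "at" ([column, row] in pixels, amid what is visible of it).
- tip_of(camera, name): "at" ([column, row] in pixels: a listed point, or the origin of a listed thing).
Readings, each from a call of its own:
- read_time_s(): time.
- read_qpos(): joint angles.
- read_joint_vel(): joint speeds.
- read_effort(): joint torques, N m.
- read_eef_pos(): TCP position.
- read_tcp_rot(): TCP orientation.
- read_ft_force(): force on the tool from outside, world axes, zero at the start.
- read_ft_torque(): the same for the moment, N m.
- read_finger_gap(): finger opening in m.
Only numpy, scipy, OpenCV 4.12 (cv2) and the standard library are available. Lean on these libraries where they do the work, as an engineer would, in place of code of your own. Each camera call takes 0.05 s, during which the arm holds its last target.

## Working session

There is one attempt and no reset: what is moved stays moved. The work goes in short steps, each a Python script; the robot and the scene stay as the last script left them, time stands still between calls to the robot, and variables do not carry over. Pictures are saved under pics/ and viewed, and the job is handed in when it is done.

```bash
ls; mkdir -p pics; python3 - <<'E'
from bench import *
import cv2
for c in ("scene","top"):
    im=read_camera(c); cv2.imwrite(f"pics/{c}0.png",im[:,:,::-1])
    p=camera_params(c); print(c,p["K"],p["camera_from_world"])
    for n in ("lid_knob","mat","tray","pot_stem"):
        print(n,[( [round(v) for v in d["at"]],round(d["confidence"],2)) for d in tip_of(c,n)][:4],[( [round(v) for v in d["at"]],round(d["confidence"],2)) for d in look_for(c,n)][:4])
print(read_time_s(),read_tcp_rot(),read_eef_pos(),read_finger_gap())
E
```

```text
pics
scene [[441.86039553   0.         312.47704252]
 [  0.         441.86039553 243.41226696]
 [  0.           0.           1.        ]] [[-0.74407189  0.66804016  0.0089085   0.39157682]
 [ 0.40213344  0.45847002 -0.79252377 -0.12045535]
 [-0.53352199 -0.58611226 -0.60977595  1.42130212]
 [ 0.          0.          0.          1.        ]]
lid_knob [([300, 247], 0.85), ([326, 173], 0.81), ([172, 276], 0.7)] [([299, 265], 0.94), ([176, 302], 0.74)]
mat [([253, 224], 0.85)] [([251, 225], 0.85)]
tray [([428, 329], 0.59)] [([431, 330], 0.65)]
pot_stem [] []
top [[621.07418388   0.         318.87109222]
 [  0.         621.07418388 239.07154545]
 [  0.           0.           1.        ]] [[-1.89429173e-03 -9.99987030e-01  4.72768098e-03 -2.03794910e-02]
 [-9.88769871e-01  1.16652166e-03 -1.49441568e-01  5.29600147e-01]
 [ 1.49434115e-01 -4.95767443e-03 -9.88759256e-01  1.20501039e+00]
 [ 0.00000000e+00  0.00000000e+00  0.00000000e+00  1.00000000e+00]]
lid_knob [([375, 85], 0.7), ([448, 391], 0.6), ([300, 206], 0.57)] [([442, 388], 0.88), ([376, 96], 0.78), ([300, 212], 0.68)]
mat [([453, 256], 0.91), ([304, 207], 0.37)] [([301, 214], 0.34)]
tray [([153, 284], 0.58)] [([157, 284], 0.72)]
pot_stem [] []
0.9 [ 1.92167069e-01  9.81362225e-01  1.45268346e-05 -9.37076244e-06] [0.24515956 0.60200516 0.2179938 ] 0.08529621262063697
```

View pics/scene0.png

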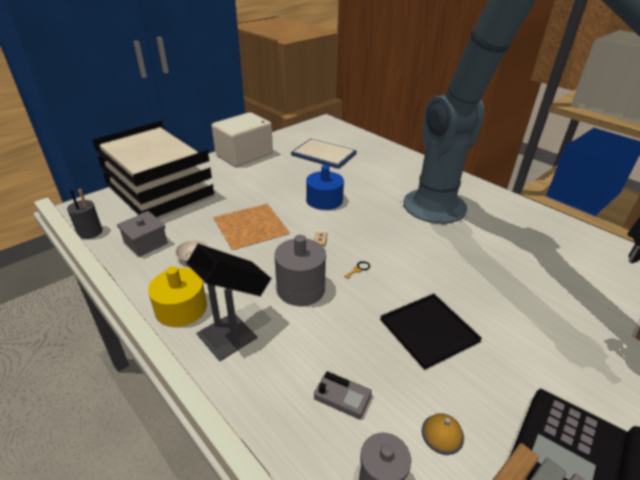

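View pics/top0.png

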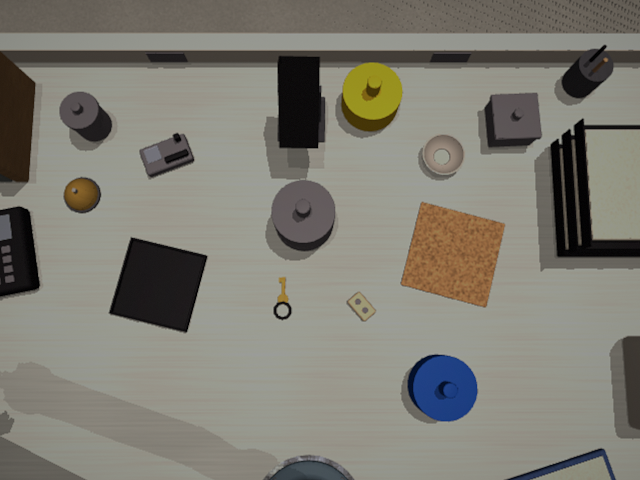

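The scene view shows the grey lid at (300,265) below the black chute, the mat at (252,225), the tray at (430,330), and blue and yellow decoys. The top view shows the lid at (303,212), the mat at (453,255) and the tray at (158,284). Next I'll zoom in and triangulate.

```bash
cat > h.py <<'E'
import numpy as np
from bench import *
def P(c):
    p=camera_params(c); return np.array(p["K"])@np.array(p["camera_from_world"])[:3]
def proj(c,X):
    v=P(c)@np.append(X,1); return v[:2]/v[2]
def tri(a,b):
    A=[]
    for c,(u,v) in (("scene",a),("top",b)):
        M=P(c); A+=[u*M[2]-M[0],v*M[2]-M[1]]
    A=np.array(A); return np.linalg.lstsq(A[:,:3],-A[:,3],rcond=None)[0]
def onz(c,uv,z):
    M=P(c); u,v=uv; A=np.array([u*M[2]-M[0],v*M[2]-M[1]])
    return np.append(np.linalg.solve(A[:,:2],-(A[:,2]*z+A[:,3])),z)
E
python3 - <<'E'
from h import *
import cv2
print("knob",tri((300,247),(301,206)))
t=cv2.imread("pics/top0.png"); s=cv2.imread("pics/scene0.png")
def mask_rect(m,z,c,box):
    x0,y0,x1,y1=box; mm=np.zeros_like(m); mm[y0:y1,x0:x1]=m[y0:y1,x0:x1]
    cs,_=cv2.findContours(mm,0,2); k=max(cs,key=cv2.contourArea)
    r=cv2.boxPoints(cv2.minAreaRect(k)); W=np.array([onz(c,q,z) for q in r])
    print(c,r.round(1).tolist(),W.round(4).tolist(),W.mean(0),np.linalg.norm(np.diff(W,axis=0),axis=1), np.arctan2(*(W[1]-W[0])[[1,0]]))
hsv=cv2.cvtColor(t,cv2.COLOR_BGR2HSV)
mask_rect(((hsv[...,1]>90)&(hsv[...,0]<25)).astype(np.uint8)*255,.004,"top",(390,190,520,320))
mask_rect((t.max(2)<70).astype(np.uint8)*255,.016,"top",(95,220,220,345))
a=cv2.resize(t[165:265,250:350],(400,400),interpolation=cv2.INTER_CUBIC);b=cv2.resize(s[225:325,250:350],(400,400),interpolation=cv2.INTER_CUBIC)
cv2.imwrite("pics/z.png",np.hstack([a,b]))
E
```

```text
knob [0.5772128  0.01227985 0.13745007]
top [[399.3999938964844, 284.29998779296875], [421.20001220703125, 201.5], [507.29998779296875, 224.1999969482422], [485.5, 307.0]] [[0.4414, -0.1856, 0.004], [0.6139, -0.2347, 0.004], [0.5658, -0.412, 0.004], [0.3951, -0.3596, 0.004]] [ 0.5040154  -0.29797974  0.004     ] [0.17932604 0.18376586 0.17855302] -0.27730239012490004
top [[108.80000305175781, 312.8999938964844], [129.6999969482422, 234.8000030517578], [206.89999389648438, 255.5], [186.0, 333.6000061035156]] [[0.3841, 0.4, 0.016], [0.5424, 0.365, 0.016], [0.4996, 0.2064, 0.016], [0.3428, 0.2442, 0.016]] [0.44223696 0.30388646 0.016     ] [0.1621626  0.16432577 0.16134597] -0.2176197427401628
```

View pics/z.png

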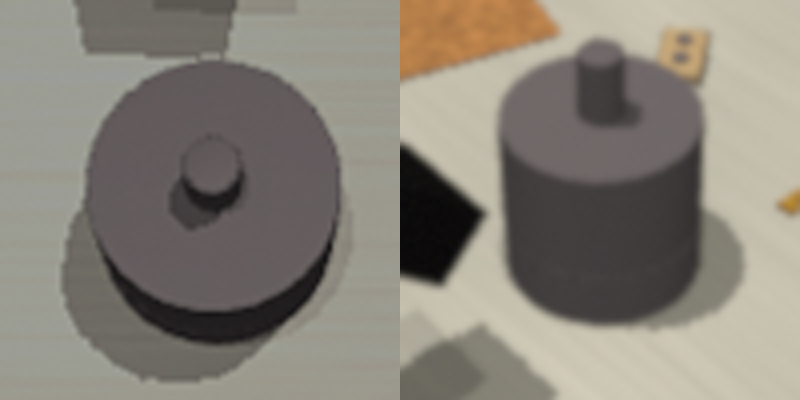

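```bash
python3 - <<'E'
from h import *
print(tri((300,238),(303,206.5)),tri((300.4,254.9),(303.2,211.2)))
from scipy.spatial.transform import Rotation as R
x,y=0.577,0.009
for z in (0.25,.13):
  for yaw in (0,.5,1,1.57,-.5,-1,2.2):
    q=(R.from_euler('z',yaw)*R.from_quat([1,0,0,0])).as_quat()
    for p in ((x,y,z),(.504,-.298,z),(.442,.304,z)):
        s=inverse_kinematics(p,q); print(z,yaw,p[:2],None if s is None else np.round(s,2))
E
```

```text
[0.57223159 0.00785676 0.15838462] [0.57295723 0.00868272 0.10941014]
0.25 0 (0.577, 0.009) [-0.8   0.29  0.86  1.77 -0.23  1.19 -1.45]
0.25 0 (0.504, -0.298) [-0.45  0.43  1.17  1.76 -0.42  1.23 -0.74]
0.25 0 (0.442, 0.304) [-1.2   0.15  0.57  1.86 -0.09  1.16 -2.17]
0.25 0.5 (0.577, 0.009) [-0.73  0.27  0.76  1.77 -0.2   1.18 -0.98]
0.25 0.5 (0.504, -0.298) [-0.41  0.39  1.1   1.76 -0.37  1.22 -0.28]
0.25 0.5 (0.442, 0.304) [-1.15  0.14  0.52  1.86 -0.08  1.16 -1.68]
0.25 1 (0.577, 0.009) [-0.71  0.26  0.73  1.77 -0.19  1.18 -0.49]
0.25 1 (0.504, -0.298) [-0.3   0.33  0.93  1.76 -0.28  1.2   0.14]
0.25 1 (0.442, 0.304) [-1.09  0.14  0.45  1.85 -0.07  1.16 -1.19]
0.25 1.57 (0.577, 0.009) [-0.68  0.25  0.7   1.77 -0.18  1.18  0.07]
0.25 1.57 (0.504, -0.298) [-0.3   0.33  0.93  1.76 -0.28  1.2   0.71]
0.25 1.57 (0.442, 0.304) [-1.04  0.14  0.4   1.85 -0.06  1.16 -0.63]
0.25 -0.5 (0.577, 0.009) [-1.11  0.57  1.39  1.78 -0.58  1.3  -1.64]
0.25 -0.5 (0.504, -0.298) [-0.44  0.43  1.16  1.76 -0.41  1.23 -1.24]
0.25 -0.5 (0.442, 0.304) [-1.81  0.42  1.41  1.88 -0.44  1.23 -2.33]
0.25 -1 (0.
[... 1121 characters left out ...]
.51  1.02  0.89]
0.13 1.57 (0.442, 0.304) [-1.02  0.28  0.39  1.97 -0.13  0.92 -0.56]
0.13 -0.5 (0.577, 0.009) [-1.05  0.84  1.37  1.89 -0.89  1.21 -1.43]
0.13 -0.5 (0.504, -0.298) [-0.4   0.64  1.15  1.87 -0.67  1.08 -1.05]
0.13 -0.5 (0.442, 0.304) [-1.71  0.73  1.38  1.99 -0.81  1.14 -2.05]
0.13 -1 (0.577, 0.009) [-1.05  0.84  1.37  1.89 -0.89  1.21 -1.93]
0.13 -1 (0.504, -0.298) [-0.49  0.85  1.37  1.87 -0.9   1.23 -1.38]
0.13 -1 (0.442, 0.304) [-1.71  0.73  1.38  1.99 -0.81  1.14 -2.55]
0.13 2.2 (0.577, 0.009) [-0.59  0.39  0.6   1.88 -0.27  0.96  0.77]
0.13 2.2 (0.504, -0.298) [-0.09  0.42  0.67  1.86 -0.31  0.97  1.36]
0.13 2.2 (0.442, 0.304) [-0.93  0.28  0.29  1.96 -0.1   0.92  0.04]
```

Triangulated lid axis is about (0.573, 0.008), flat top z≈0.110, so the knob point is near z≈0.134. Now the lid grasp.

```bash
cat >> h.py <<'E'
from scipy.spatial.transform import Rotation as R
def Q(yaw): return (R.from_euler('z',yaw)*R.from_quat([1,0,0,0])).as_quat()
def st(m=""): print(m,round(read_time_s(),2),read_eef_pos().round(4) if hasattr(read_eef_pos(),'round') else read_eef_pos(),"F",np.round(read_ft_force(),2),"T",np.round(read_ft_torque(),2),"gap",round(read_finger_gap(),4))
E
python3 - <<'E'
from h import *
import cv2
q=Q(1.57)
x,y=.573,.0083
move_ptp((x,y,.25),q); st()
cv2.imwrite("pics/s1.png",read_camera("scene")[:,:,::-1])
move_gripper(.065,40)
movel((x,y,.139),q,.12); st()
move_gripper(0,60); st("closed")
movel((x,y,.144),q,.02); st("5mm")
cv2.imwrite("pics/s2.png",np.hstack([read_camera("scene")[100:400,200:500,::-1],read_camera("top")[100:400,200:500,::-1]]))
E
```

```text
3.32 [0.5731 0.0103 0.2498] F [0.4  0.76 0.46] T [-0.03  0.05  0.01] gap 0.0856
 4.78 [0.5739 0.0082 0.1399] F [ 0.27 -0.24  0.83] T [-0.03  0.02  0.03] gap 0.0653
closed 5.23 [0.5742 0.0084 0.14  ] F [0.6  0.42 2.92] T [ 0.04 -0.1   0.01] gap 0.0246
5mm 5.63 [0.5723 0.0083 0.1435] F [-0.35  0.64 -2.02] T [ 0.05 -0.02  0.06] gap 0.0248
```

View pics/s2.png

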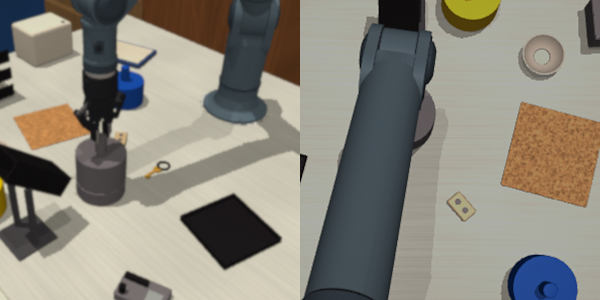

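```bash
python3 - <<'E'
from h import *
import cv2
q=Q(1.57)
x,y=.573,.0083
movel((x,y,.165),q,.04); st()
s=read_camera("scene")[170:320,220:370,::-1]
cv2.imwrite("pics/s3.png",cv2.resize(s,(600,600),interpolation=cv2.INTER_CUBIC))
E
```

```text
6.41 [0.573  0.0084 0.1651] F [ 0.23 -0.44 -1.49] T [0.04 0.02 0.07] gap 0.0251
```

View pics/s3.png

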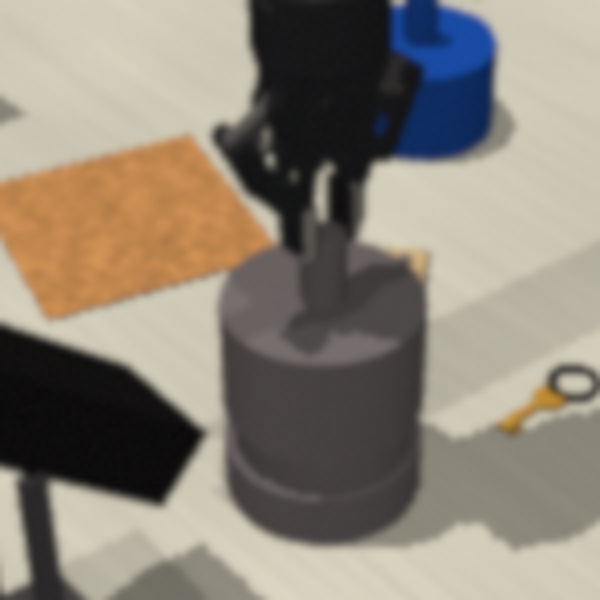

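```bash
python3 - <<'E'
from h import *
for X in ((.573,.0083,.165),(.573,.0083,.146),(.573,.0083,.139+.045),(.587,.0083,.146),(.559,.0083,.146),(.573,.0083,.0),(.573,.0083,.14)):
    print(X,(proj("scene",X)-[220,170])*4)
print(read_tcp_rot(), read_qpos().round(3))
E
```

```text
(0.573, 0.0083, 0.165) [321.33232352 263.91396284]
(0.573, 0.0083, 0.146) [321.59035131 290.29988868]
(0.573, 0.0083, 0.184) [321.06830804 236.91573612]
(0.587, 0.0083, 0.146) [303.08143201 300.08605229]
(0.559, 0.0083, 0.146) [339.83061016 280.65577308]
(0.573, 0.0083, 0.0) [323.39348893 474.68876999]
(0.573, 0.0083, 0.14) [321.67062234 298.50840562]
[ 7.07331633e-01  7.06881837e-01 -1.02675368e-04 -1.40034270e-04] [-0.643  0.343  0.667  1.863 -0.247  1.019  0.125]
```

```bash
python3 - <<'E'
from h import *
import cv2
s=read_camera("scene")[205:265,265:345,::-1].astype(float)
s=np.clip(s*1.8,0,255).astype(np.uint8)
cv2.imwrite("pics/s4.png",cv2.resize(s,(800,600),interpolation=cv2.INTER_CUBIC))
E
```

```text
(no output)
```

View pics/s4.png

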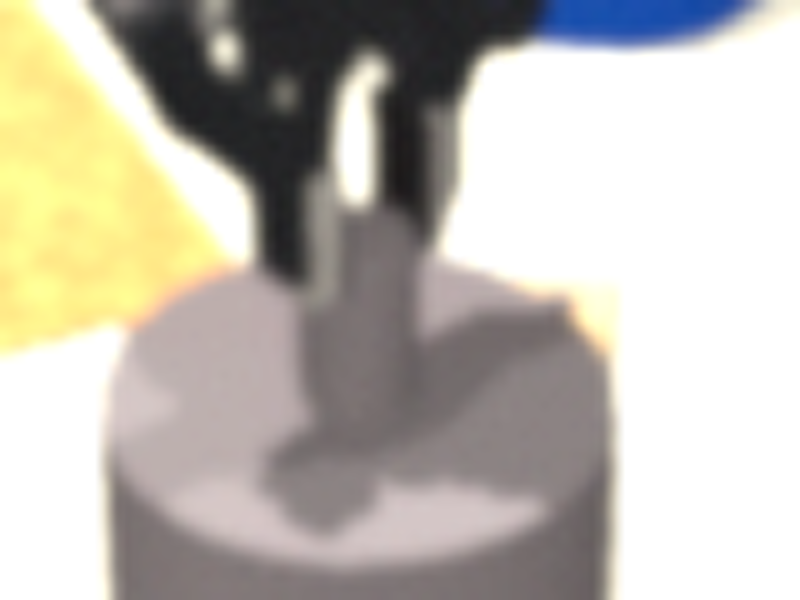

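```bash
python3 - <<'E'
from h import *
import cv2
s=cv2.imread("pics/s1.png")[130:280,220:420]
for X in ((.573,.0083,.25),(.573,.0083,.231),(.573+.0425,.0083,.244),(.573-.0425,.0083,.244)):
    p=(proj("scene",X)-[220,130]); print(X,p*4)
s=np.clip(s*1.8,0,255).astype(np.uint8)
cv2.imwrite("pics/s5.png",cv2.resize(s,(800,600),interpolation=cv2.INTER_CUBIC))
E
```

```text
(0.573, 0.0083, 0.25) [320.10159795 298.05994672]
(0.573, 0.0083, 0.231) [320.38811684 327.35937332]
(0.6154999999999999, 0.0083, 0.244) [259.48692723 336.01765881]
(0.5305, 0.0083, 0.244) [378.10273916 280.07821835]
```

View pics/s5.png

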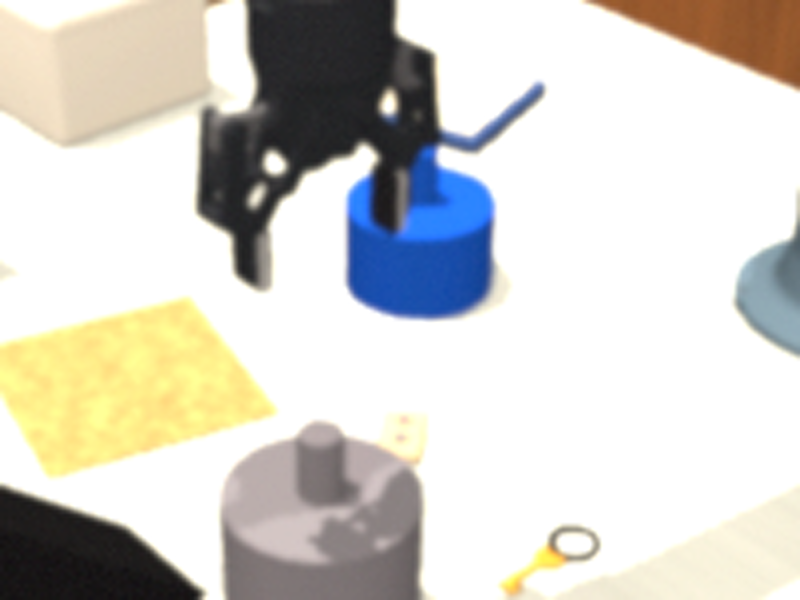

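```bash
python3 - <<'E'
from h import *
for c in ("scene","top"): print(c,proj(c,(0,0,0)), proj(c,(.504,-.298,.004)),proj(c,(.442,.304,.004)))
E
```

```text
scene [434.21209489 205.9646009 ] [251.60808776 224.20705916] [429.36198087 328.49471099]
top [308.3673025  512.03266055] [453.34669877 253.80546584] [159.28682477 284.37661992]
```

The visible fingertips sit about 30 mm higher than the stated TCP geometry implies, so the grip is only at the very top of the knob. I'll put the lid back and regrip lower, guarding on force.

```bash
python3 - <<'E'
from h import *
import cv2
q=Q(1.57)
x,y=.573,.0083
movel((x,y,.1435),q,.03); st()
for z in (.142,.1405,.139): movel((x,y,z),q,.02); st(z)
move_gripper(.05); st("open")
z=.139
while z>.112:
    z-=.003; movel((x,y,z),q,.04)
    f=read_ft_force(); 
    if abs(f[2])>4: break
st(z)
s=read_camera("scene")[170:290,220:380,::-1].astype(float)
s=np.clip(s*1.8,0,255).astype(np.uint8)
cv2.imwrite("pics/s6.png",cv2.resize(s,(800,600),interpolation=cv2.INTER_CUBIC))
E
```

```text
7.38 [0.5732 0.0082 0.1436] F [ 0.12  0.51 -1.68] T [ 0.02 -0.04  0.04] gap 0.0249
0.142 7.62 [0.573  0.0083 0.142 ] F [ 0.16 -0.32 -1.54] T [ 0.03 -0.01  0.03] gap 0.0249
0.1405 7.88 [0.5729 0.0083 0.1404] F [-0.25 -0.56 -0.76] T [-0.01 -0.01 -0.02] gap 0.0249
0.139 8.12 [0.5738 0.0083 0.1397] F [ 0.75 -0.46  2.14] T [-0.02  0.11  0.03] gap 0.0247
open 8.49 [0.5728 0.0083 0.1388] F [0.58 0.1  0.97] T [-0.04  0.02  0.01] gap 0.0499
0.11199999999999999 10.74 [0.5728 0.0083 0.1117] F [-0.14  1.16 -0.06] T [0.02 0.09 0.06] gap 0.0503
```

View pics/s6.png

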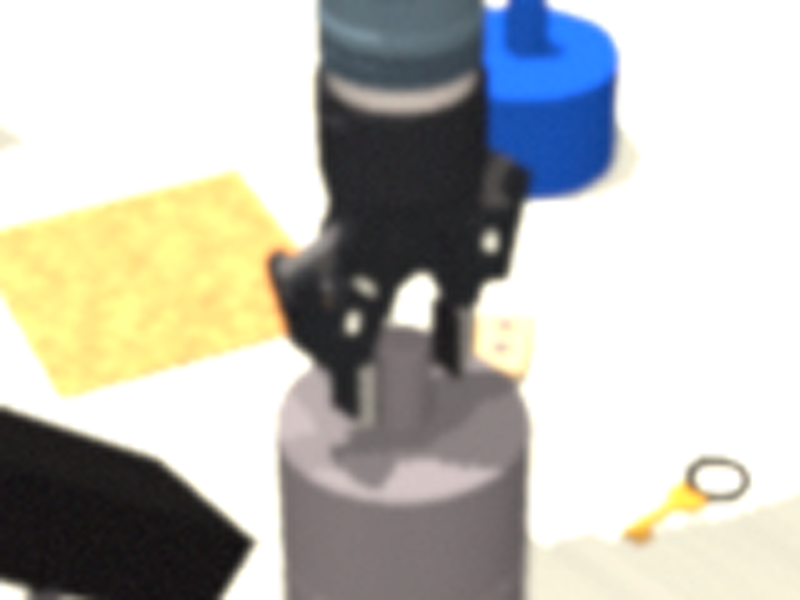

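Confirmed: at a reported z of 0.112 the tips are still above the flat top, so the true offset is about +27 mm. Regripping here, with about 25 mm of overlap.

```bash
python3 - <<'E'
from h import *
import cv2
q=Q(1.57)
x,y=.573,.0083
move_gripper(0,60); st("closed")
movel((x,y,.137),q,.05); st()
s=read_camera("scene")[150:270,220:380,::-1].astype(float)
s=np.clip(s*1.8,0,255).astype(np.uint8)
cv2.imwrite("pics/s7.png",cv2.resize(s,(800,600),interpolation=cv2.INTER_CUBIC))
E
```

```text
closed 11.12 [0.5733 0.0083 0.1122] F [ 0.87  0.23 -0.15] T [ 0.04 -0.02  0.  ] gap 0.0268
 11.77 [0.5728 0.0084 0.1371] F [-0.45 -0.52 -1.41] T [-0.03  0.03 -0.07] gap 0.027
```

View pics/s7.png

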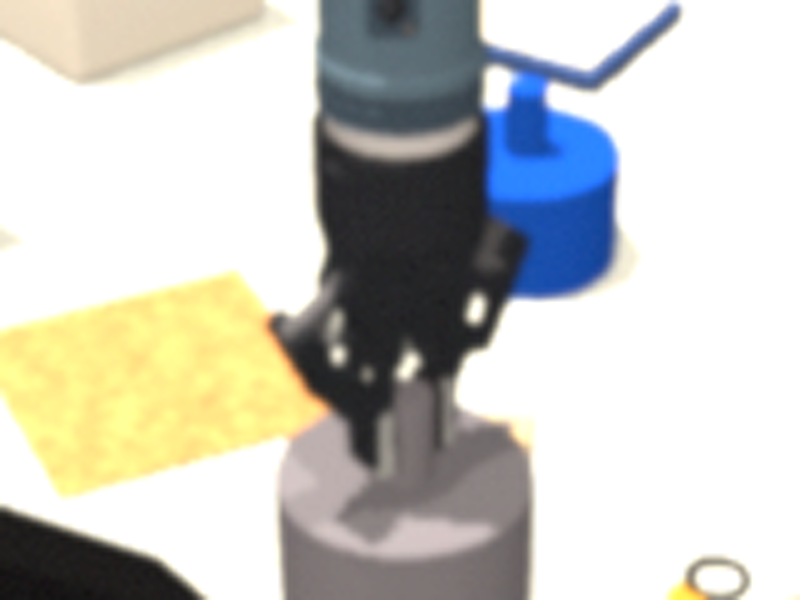

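```bash
python3 - <<'E'
from h import *
import cv2
q=Q(1.57)
x,y=.573,.0083
movel((x,y,.2),q,.1); st()
X,Y=.504,-.298
movel((X,Y,.2),q,.18); st()
movel((X,Y,.096),q,.08); st()
s=np.hstack([read_camera("scene")[150:300,150:350,::-1],read_camera("top")[150:300,370:570,::-1]])
cv2.imwrite("pics/s8.png",cv2.resize(s,(800,300),interpolation=cv2.INTER_CUBIC))
E
```

```text
12.6 [0.5725 0.0084 0.1995] F [ 0.27  0.54 -1.05] T [0.02 0.01 0.  ] gap 0.027
 14.49 [ 0.5046 -0.2967  0.1998] F [-0.25  0.6  -1.56] T [-0.02  0.    0.07] gap 0.0269
 15.94 [ 0.5045 -0.2983  0.0967] F [-0.11 -0.94 -0.8 ] T [ 0.04 -0.02  0.01] gap 0.0269
```

View pics/s8.png

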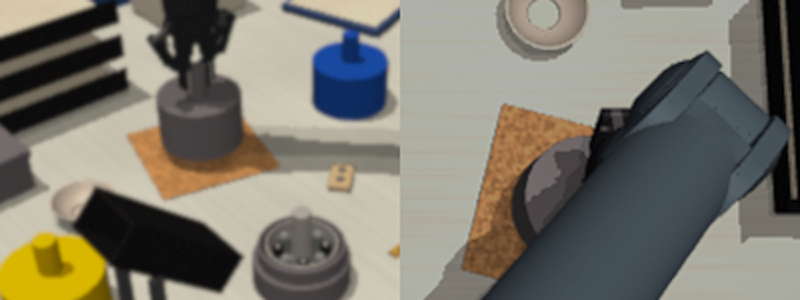

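The lid is over the mat and nearly down, and the open bin shows the pot stem near scene (300,257). Lowering now until it touches.

```bash
python3 - <<'E'
from h import *
import cv2
q=Q(1.57)
X,Y=.504,-.298
z=.0955
while z>.075:
    z-=.0015; movel((X,Y,z),q,.03)
    f=np.mean([read_ft_force()[2] for _ in range(3)]); print(round(z,4),round(f,2),round(read_eef_pos()[2],4))
    if f>3: break
st("contact")
move_gripper(.03); move_gripper(.06); st("open")
movel((X,Y,z+.1),q,.12)
move_ptp((.45,.2,.25),q); st()
for c in ("scene","top"):
    im=read_camera(c); cv2.imwrite(f"pics/{c}9.png",im[:,:,::-1])
    for n in ("lid_knob","pot_stem"):
        print(c,n,[( [round(v,1) for v in d["at"]],round(d["confidence"],2)) for d in tip_of(c,n)][:4])
E
```

```text
0.094 -1.29 0.094
0.0925 -1.17 0.0923
0.091 -1.34 0.0908
0.0895 -1.9 0.0894
0.088 -1.27 0.0879
0.0865 -2.15 0.0864
0.085 -1.41 0.0849
0.0835 -0.71 0.0834
0.082 -2.13 0.0819
0.0805 -1.95 0.0804
0.079 -2.46 0.0789
0.0775 -1.74 0.0773
0.076 -0.44 0.0763
0.0745 7.32 0.0761
contact 19.54 [ 0.5046 -0.2982  0.0761] F [-1.44  1.98  7.32] T [ 0.34  0.65 -0.02] gap 0.0267
open 20.16 [ 0.5039 -0.298   0.0744] F [-0.07 -1.05  0.15] T [0.01 0.02 0.  ] gap 0.06
 22.98 [0.4505 0.1987 0.2498] F [ 0.33 -0.01  0.39] T [-0.02 -0.03 -0.02] gap 0.06
scene lid_knob [([324.5, 173.8], 0.81), ([247.1, 193.8], 0.8), ([171.1, 280.0], 0.55), ([298.3, 261.2], 0.35)]
scene pot_stem [([299.8, 257.9], 0.68)]
top lid_knob [([376.8, 87.1], 0.78), ([449.1, 388.5], 0.74), ([465.2, 247.1], 0.67)]
top pot_stem [([305.5, 216.7], 0.73)]
```

```bash
python3 - <<'E'
import cv2,numpy as np
a=cv2.imread("pics/scene9.png")[165:345,200:380];b=cv2.imread("pics/top9.png")
cv2.imwrite("pics/z9.png",np.hstack([cv2.resize(a,(400,400),interpolation=2),cv2.resize(b[165:265,250:350],(400,400),interpolation=2)]))
E
```

```text
(no output)
```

View pics/top9.png

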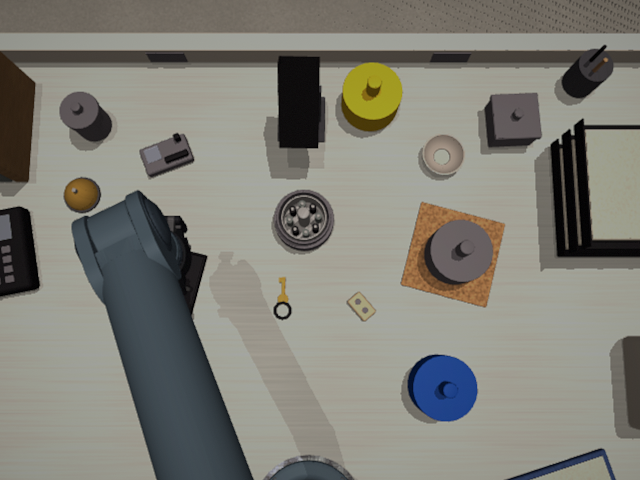

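View pics/z9.png

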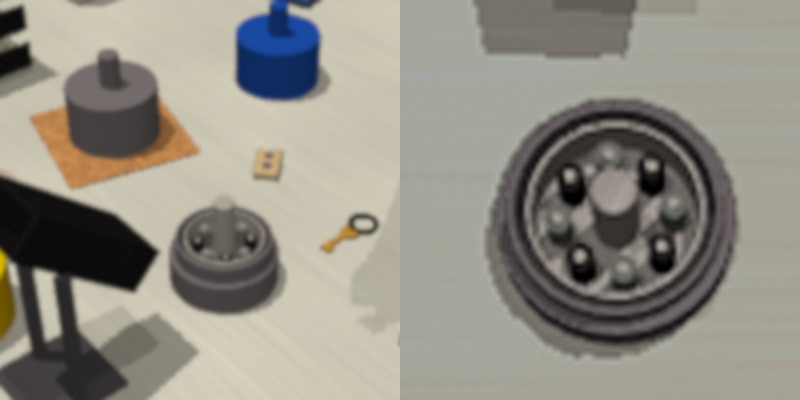

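```bash
python3 - <<'E'
from h import *
l=tri((247.1,193.8),(465.2,247.1)); print("lid",l, "res",proj("scene",l),proj("top",l))
d=l[:2]-[.504,-.298]; a=-.28
print("mat frame",R.from_euler('z',-a).apply(np.append(d,0)))
print("stem top",tri((300.4,256.4),(304.2,212.5)),"pt",tri((299.8,257.9),(305.5,216.7)))
import cv2
a=cv2.imread("pics/scene9.png")[225:285,260:340];b=cv2.imread("pics/scene9.png")[165:225,210:290]
cv2.imwrite("pics/z10.png",np.hstack([cv2.resize(a,(400,300),interpolation=2),cv2.resize(b,(400,300),interpolation=2)]))
E
```

```text
lid [ 0.50494885 -0.29873962  0.10897999] res [248.42060544 194.08158135] [465.87060543 246.31127075]
mat frame [ 0.0011163 -0.0004486  0.       ]
stem top [0.57163983 0.00692954 0.10306641] pt [0.56651687 0.00345988 0.09294552]
```

View pics/z10.png

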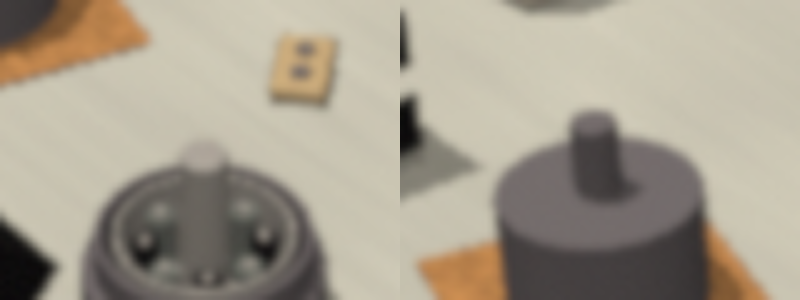

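The lid stands at (0.505, -0.299, 0.109), centred on the mat. The pot stem axis is about (0.572, 0.0075), with its top at z≈0.105. Next I approach the stem.

```bash
python3 - <<'E'
from h import *
import cv2
q=Q(1.57)
x,y=.572,.0075
move_gripper(.05,110)
move_ptp((x,y,.16),q); st()
movel((x,y,.09),q,.12)
z=.09
while z>.0611:
    z-=.004; movel((x,y,z),q,.05)
    if abs(read_ft_force()[2])>4: break
st(z)
s=read_camera("scene")[190:310,220:380,::-1].astype(float)
s=np.clip(s*1.8,0,255).astype(np.uint8)
cv2.imwrite("pics/s11.png",cv2.resize(s,(800,600),interpolation=cv2.INTER_CUBIC))
E
```

```text
24.52 [0.572  0.0094 0.1601] F [0.44 0.54 1.33] T [ 0.   -0.03 -0.02] gap 0.05
0.05799999999999997 27.25 [0.5717 0.0075 0.0577] F [ 0.39 -0.09 -0.27] T [0.01 0.02 0.  ] gap 0.05
```

View pics/s11.png

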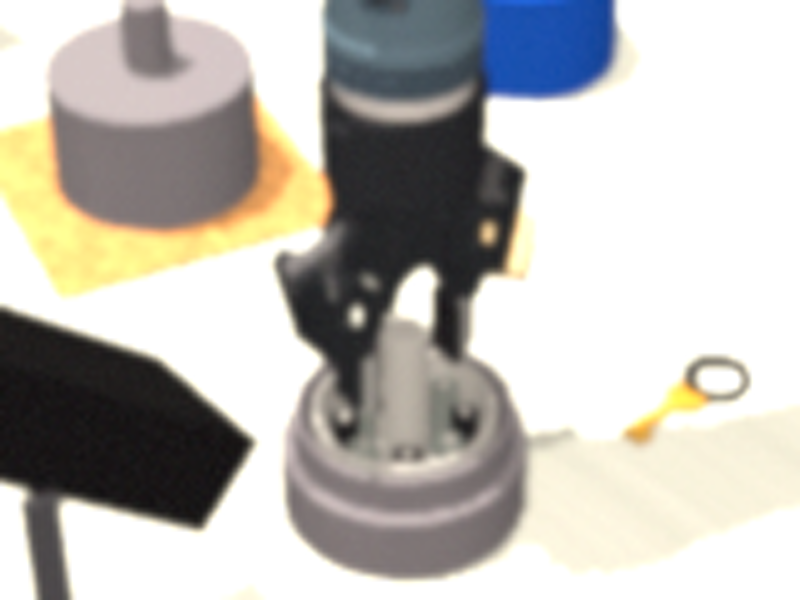

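```bash
python3 - <<'E'
from h import *
import cv2
q=Q(1.57)
x,y=.572,.0075
move_gripper(0,110); st("closed")
movel((x,y,.078),q,.04); st(); pause(.2); st()
s=read_camera("scene")[170:290,220:380,::-1].astype(float)
s=np.clip(s*1.8,0,255).astype(np.uint8)
cv2.imwrite("pics/s12.png",cv2.resize(s,(800,600),interpolation=cv2.INTER_CUBIC))
E
```

```text
closed 27.67 [0.5727 0.0075 0.0583] F [1.81 0.69 0.91] T [-0.01 -0.21 -0.03] gap 0.0216
 28.32 [0.5717 0.0076 0.078 ] F [ 1.12 -0.15 -3.11] T [-0.03  0.08 -0.  ] gap 0.0216
 28.52 [0.5717 0.0075 0.0777] F [-0.15  1.28 -2.37] T [-0.01 -0.    0.01] gap 0.0218
```

View pics/s12.png

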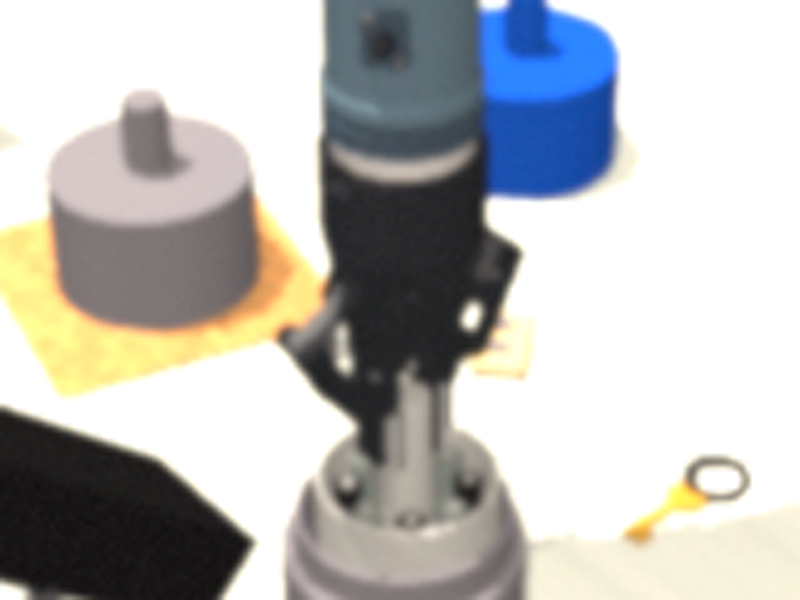

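```bash
python3 - <<'E'
from h import *
import cv2
q=Q(1.57)
x,y=.572,.0075
movel((x,y,.155),q,.08); st()
X,Y=.442,.304
movel((X,Y,.155),q,.17); st()
movel((X,Y,.075),q,.08); st()
s=np.hstack([read_camera("scene")[230:400,340:510,::-1],read_camera("top")[200:370,80:250,::-1]])
cv2.imwrite("pics/s13.png",cv2.resize(s,(800,400),interpolation=cv2.INTER_CUBIC))
E
```

```text
29.68 [0.5714 0.0076 0.1543] F [-0.37 -0.03 -1.55] T [ 0.07 -0.01 -0.05] gap 0.0214
 31.74 [0.4426 0.3028 0.155 ] F [ 0.04  0.25 -2.42] T [-0.05 -0.05  0.  ] gap 0.0215
 32.89 [0.4426 0.3044 0.0756] F [-0.24 -0.29 -2.38] T [-0.02  0.03 -0.01] gap 0.0216
```

View pics/s13.png

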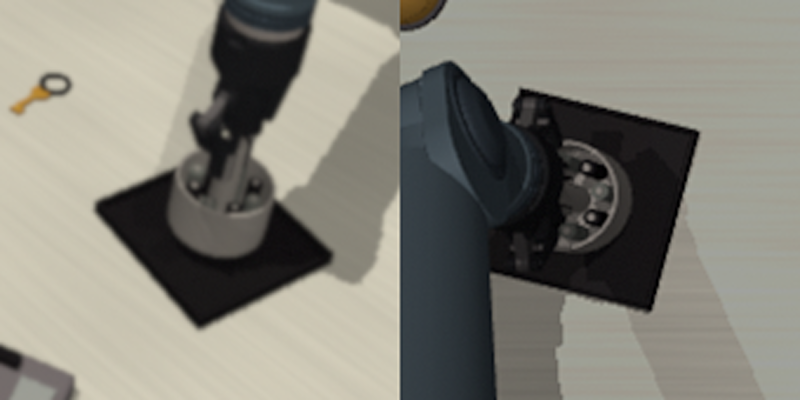

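The pot is above the tray and upright. Lowering slowly to contact.

```bash
python3 - <<'E'
from h import *
import cv2
q=Q(1.57)
X,Y=.442,.304
z=.075
while z>.035:
    z-=.002; movel((X,Y,z),q,.04)
    f=np.mean([read_ft_force()[2] for _ in range(2)])
    if f>2.5: break
    if z<.065: print(round(z,4),round(f,2))
st(f"contact {z:.4f}")
move_gripper(.03); move_gripper(.05); st("open")
movel((X,Y,z+.1),q,.12)
move_ptp((.5,.02,.25),q); st()
for c in ("scene","top"):
    im=read_camera(c); cv2.imwrite(f"pics/{c}14.png",im[:,:,::-1])
    for n in ("lid_knob","pot_stem"):
        print(c,n,[( [round(v,1) for v in d["at"]],round(d["confidence"],2)) for d in tip_of(c,n)][:4])
E
```

```text
0.065 -2.44
0.063 -2.4
0.061 -2.33
0.059 -2.67
0.057 -1.05
contact 0.0550 35.49 [0.4427 0.3044 0.0571] F [-3.08 -2.02 11.53] T [-0.5   0.9   0.05] gap 0.0217
open 36.08 [0.4419 0.3039 0.0548] F [ 0.5   0.89 -0.06] T [-0.07  0.04  0.01] gap 0.0502
 38.23 [0.4996 0.0222 0.2494] F [-0.05  1.27 -0.72] T [ 0.03  0.02 -0.01] gap 0.05
scene lid_knob [([324.9, 170.5], 0.88), ([170.9, 277.7], 0.59)]
scene pot_stem [([433.9, 301.2], 0.92)]
top lid_knob [([464.2, 244.4], 0.6), ([372.6, 83.5], 0.6), ([450.2, 390.7], 0.58)]
top pot_stem [([149.7, 282.6], 0.83)]
```

View pics/scene14.png

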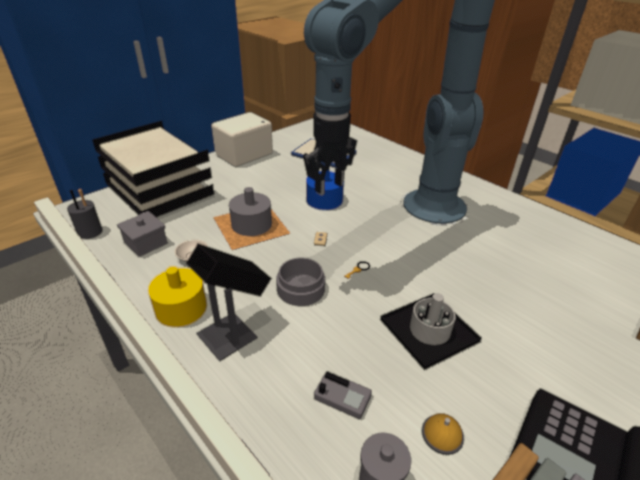

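View pics/top14.png

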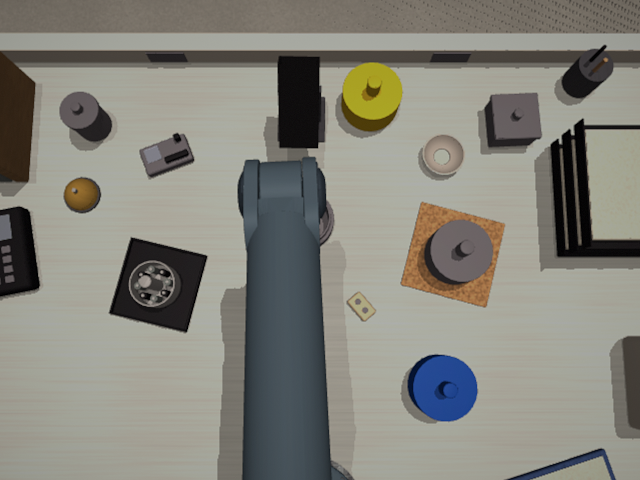

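The scene view shows the pot upright in the tray at (433,318) and the lid on the mat at (250,212). The top view agrees, with the pot at (154,284) and the lid at (460,252). The gripper is clear of everything in both. One last position check, then I hand in.

```bash
python3 - <<'E'
from h import *
p=tri((433.9,301.2),(149.7,282.6)); print(p, R.from_euler('z',.2176).apply(np.append(p[:2]-[.442,.304],0)), proj("scene",p),proj("top",p))
sign_off()
E
```

```text
[0.43973524 0.3004023  0.08687339] [-0.00143466 -0.00400179  0.        ] [435.13426069 301.20408904] [150.28905658 282.199091  ]
the job is handed in; nothing more can be done
```

I took the lid off the bin and set it down knob up on the cork mat. Then I lifted the pot out by its stem and stood it upright in the black tray. I handed the job in at about 38 s of the 54 s allowed; `sign_off()` gives no verdict, so the result isn't confirmed.

**Last checks:**
- **Lid:** it measured about 1 mm off the mat's centre, with the knob point at z ≈ 0.109 m; about 0.108 m is expected. I took this before moving the pot. In the final pictures the network found the lid in the top view but missed it in the scene view; both pictures show it still upright in place.
- **Pot:** it measured about 4 mm off the tray's centre, with the stem point at z ≈ 0.087 m; about 0.083 m is expected. It was upright in both views.
- **Robot:** the gripper was open and clear of everything.

**What disagreed:**
- **Tool offset:** in the scene camera the fingertips sat about 25–30 mm higher than the stated tool geometry. My first grip held only the top of the knob, so I put the lid back on the bin and gripped it lower. I then relied on images and contact force for heights.
- **Lid contact height:** the lid touched the mat about 10 mm lower than I predicted. I didn't find out why; a small slip in the grip is possible.
- **Finger gap:** it read 1 to 3 mm under the knob and stem diameters.

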